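# Set the raking light to its third click and start it

## Task

Set the grey raking-light unit to its third level for the sherd on its stage: push the black-and-orange lever along its slot, orange face leading, feel the clicks, and stop at the third click without running past it. Then press the green button right down to start the light and let it come up again. Push only: do not pinch the lever, and leave the sherd and the loose things around undisturbed.

Things in the scene. Friction and masses are not known exactly. Their poses are not given: they have to be found in the camera images.
- light_unit: Grey raking-light unit, fixed. Origin at table height under mid-slot; x points away from the robot to the black stage, y along the slot the way the lever is to be pushed, z up. Control box: x -40..40, y -90..145, top z = 40 mm. Behind it a light bar (x 42..64, y -80..80, top z = 54) and the flat stage (to x = 150, top z = 8).
- lever (a joint): Lever travel along the unit's +y, m: 0 parked (lever centre at unit y = -56 mm), 0.112 at the far end. It starts at 0 to 0.020, on a smooth stretch (friction under 1 N). Five notches: 0.042, 0.058, 0.074 (the third), 0.090, 0.106. Ridges at 0.034, 0.050, 0.066, 0.082, 0.098, midway before each notch.
- lever_top (a point): Centre of the lever's top, 87 mm above the table. An upright fin, 26 mm wide (unit x), 14 mm thick (unit y), faces clear from 55 to 87 mm above the table. On its +x side a steel ball holder (12 mm diameter, 20 mm from the fin's centre, 55 to 70 mm above the table), thinner than the fin, so a finger on the black face misses it.
- lever_black: Black rear half of the lever fin (the half toward the unit's -y), whose -y face is the one to push: that face lies 7 mm behind lever_top in unit y. Origin at the foot of the lever, 41 mm above the table. Touching the black and the orange half firmly at the same time counts as pinching.
- lever_orange: Orange front half of the lever fin (toward the unit's +y). Same origin as the black half.
- start_button (a joint): Travel of the green push button in m: 0 up, 0.006 fully down; springs back. About 5 N holds it fully down.
- start_button_top (a point): Centre of the top face of the green button (26 mm diameter) when up, on the control box 115 mm along the unit's +y from its origin; it is pressed straight down.
- sherd: Brown pottery sherd, 57x75x12 mm, loose on the stage. Origin under its centre.
- vial_2: Sample vial with a blue cap, 28 mm diameter, 52 mm tall, loose at the left. Origin under its centre.
- varnish: Small clear bottle with a white cap, 30 mm diameter, 69 mm tall, loose at the right front. Origin under its centre.
- loupe: Black round loupe, 38 mm diameter, 20 mm tall, loose at the left front. Origin under its centre.
- eraser: Blue and white eraser, 20x46x12 mm, loose at the right. Origin under its centre.
- third_mark (a point): Middle one of five black round marks (5 mm wide, 16 mm apart), on the near side of the slot beside the third notch. Leaving a notch takes a push rising to about 6 N; past the ridge the lever snaps ahead about 8 mm by itself into the next notch (one click) and stays. The first three clicks bring it to 0.042, 0.058 and 0.074.

How it is judged:
By the outcome, as a careful person would: the job done as asked, in the order asked, and still so for the second after the job is handed in, with the robot touching nothing.
It also fails if it takes over 58 s, if anything falls off the work surface, if the arm or the gripper's body presses on something with over 40 N, if the wrist force passes 120 N, or if a joint passes its speed limit or range.

## Robot

A 6-joint arm with a two-finger parallel gripper is mounted at the origin on the work surface; the furniture and walls round the work are solid. World frame = base frame: x ahead of the robot, y to its left, z up, the work surface at z = 0. Lengths are in m, angles in rad, forces in N, time in s.
With the tool pointing down it reaches from about 0.375 to 0.975 m from the base axis. Payload 3.8 kg.
Tool frame: the origin (TCP) lies midway between the tips of the shut fingers; the grasp point (between the pads) lies 19 mm behind it; z points along the fingers, y is the direction in which the jaws open and shut (so a half turn about z gives the same grasp; the last joint's range is limited). The gripper opens to 85 mm and grips with 20 to 120 N. Pads are 22 mm wide; open, the fingers measure 114 mm over their backs; the gripper's body (76 mm by 85 mm) begins 54 mm behind the grasp point. The pads swing forward as they close: fully open they stand 13 mm farther back than shut.
Start: joints at [-1.311, 0.264, 1.604, -0, 1.274, -0.037], TCP at [0.197, -0.645, 0.202] pointing down, gripper open.
Joint ranges: [-2.63, 2.63], [-0.94, 2.18], [0.31, 2.57], [-1.31, 4.45], [0, 2.66], [-2.55, 2.55]. Speed limits (rad/s): [2.57, 2.57, 3.14, 3.14, 3.14, 3.14].

## Interface

Orientations are given as a rotation vector (axis times angle).
In Python, from workcell import bot gives the robot as it stands.
- The arm moves only by the shell command python3 -m inch 'ROWS' [FORCE]. ROWS is JSON, a list of rows, each an object of numbers: "dx", "dy", "dz": the shift along the tool's x, y, z in m; "ax", "ay", "az": the turn, a rotation vector about the tool's x, y, z in degrees; "fingers": the opening, from -1 (shut) to 1 (fully open). A call has 1 to 20 rows; each row is the pose to reach, as a shift and turn from the pose measured when the call began, along the tool's axes at that moment; what a row does not reach only later rows make up. A row lasts 1/8 s, in which the tool goes at most 62.5 mm and 10.7 degrees, less where a joint would pass 70% of its speed; a pose out of reach is approached as far as the arm can. A call with a gripper value outside its range is refused whole. The fingers move at their own pace and stop on an object; FORCE is the grip in N (left out, the last holds). Time passes only in rows, so rows that repeat a pose let the fingers close. It gives the time, the measured TCP pose, the force and the opening at its end, in the units of the state.
- bot.read_state(): the state, without advancing time (a new reading comes with each control period).
- bot.read_camera(name): name is "side" or "top"; returns (picture, depth): 420x560x3 uint8, blue, green, red; 420x560 float32, m along the optical axis (not along the pixel's ray), 0 where there is no reading.
- bot.get_calibration(name): a dict with "intrinsics" (3x3 intrinsics, pixels), "view" (4x4, takes a point from world to camera coordinates). Camera axes: x right, y down, z forward; pixel columns grow to the right and rows downward; lengths in m; the calibration is good to about 2 mm. A picture is of the moment at which its call begins. get_calibration takes no time and is no camera call.
- bot.finish_job(): hands the job in, once; it reports no verdict.
Trained networks look in the newest picture that a camera, given by its name, has taken for a name from the list of things; names that differ only in an ending like _2 or _b are one class to them, and where a whole thing is asked for, a point or a joint stands for the part that bears it (a point fixed in the world has none). Each returns a list of dicts, best first, with "p" (0 to 1); they miss things now and then, are a little off and sometimes report something else, mostly with a low value. They report only what shows in the picture. A call takes as long as a camera call.
- bot.masks_of(camera, thing): "region" (420x560 bool, what is visible of it) and "box" ([left, top, right, bottom] in pixels, round what is visible of it).
The state is a dict: "time": time; "q": joint angles; "joint_vel": joint speeds; "joint_torque": joint torques, N m; "tool_pos": TCP position; "tcp_rot": TCP orientation; "wrist_force": force on the tool from outside, world axes, zero at the start; "torque": the same for the moment, N m; "width": opening from 0.0 (shut) to 1.0 (fully open).
Only numpy, scipy, OpenCV 4.12 (cv2) and the standard library are available. Lean on these libraries where they do the work, as an engineer would, in place of code of your own. Each camera call takes 0.05 s, during which the arm holds its last target. There are 200 camera calls.

## Working session

There is one attempt and no reset: what is moved stays moved. The work goes in short steps, Python scripts to look and compute and a shell command to move; the robot and the scene stay as the last step left them, time stands still between calls to the robot, and variables do not carry over. Pictures are saved under pics/ and viewed, about 8 in all and at most 12, crops included, and the job is handed in when it is done.

```bash
mkdir -p pics; cat > h.py <<'E'
import numpy as np,cv2
from workcell import bot
def pts(cam,region,depth):
    c=bot.get_calibration(cam);K=np.array(c["intrinsics"]);V=np.array(c["view"])
    v,u=np.nonzero(region&(depth>0));d=depth[v,u]
    p=np.stack([(u-K[0,2])/K[0,0]*d,(v-K[1,2])/K[1,1]*d,d,np.ones_like(d)])
    return (np.linalg.inv(V)@p)[:3].T
E
python3 - <<'E'
from h import *
ims=[]
for cam in("top","side"):
    im,d=bot.read_camera(cam);cv2.imwrite(f"pics/{cam}0.png",im)
    np.save(f"pics/{cam}0.npy",d)
    for t in("light_unit","lever_black","lever_orange","start_button","third_mark","sherd"):
        r=bot.masks_of(cam,t)
        for m in r[:2]:
            p=pts(cam,m["region"],d)
            if len(p): 
                zt=np.percentile(p[:,2],98);q=p[p[:,2]>zt-.008]
                print(cam,t,round(m["p"],2),np.round(m["box"]),len(p),"med",np.median(p,0).round(4),"topmean",q.mean(0).round(4),"min",p.min(0).round(3),"max",p.max(0).round(3))
print(bot.read_state())
E
```

```text
top light_unit 0.56 [197. 129. 304. 211.] 5150 med [0.5428 0.042  0.0412] topmean [0.5252 0.0676 0.0728] min [ 0.461 -0.062 -0.001] max [0.676 0.194 0.092]
top lever_black 0.53 [278. 185. 279. 193.] 30 med [ 0.507  -0.0063  0.0877] topmean [ 0.5071 -0.0065  0.0879] min [ 0.496 -0.011  0.072] max [ 0.518 -0.004  0.09 ]
top lever_orange 0.59 [275. 182. 281. 192.] 32 med [0.5058 0.0007 0.0874] topmean [0.5077 0.0008 0.0878] min [ 0.498 -0.004  0.072] max [0.517 0.005 0.092]
top lever_orange 0.42 [207. 170. 222. 183.] 140 med [0.5411 0.1485 0.0616] topmean [0.5408 0.149  0.0629] min [0.529 0.136 0.05 ] max [0.559 0.165 0.067]
top start_button 0.5 [210. 169. 224. 179.] 96 med [0.5403 0.1497 0.0627] topmean [0.5406 0.1493 0.063 ] min [0.529 0.137 0.052] max [0.556 0.165 0.067]
top third_mark 0.76 [199. 132. 301. 214.] 5163 med [0.543  0.0436 0.0412] topmean [0.5252 0.0676 0.0728] min [ 0.461 -0.065 -0.001] max [0.676 0.184 0.092]
top sherd 0.87 [254. 140. 283. 160.] 416 med [0.6234 0.0311 0.019 ] topmean [0.6241 0.0293 0.0192] min [ 0.597 -0.004  0.007] max [0.657 0.06  0.024]
side light_u
[... 739 characters left out ...]
 0.595 -0.005  0.008] max [0.652 0.076 0.021]
{'time': 0.7, 'q': array([-1.31089318e+00,  2.63806991e-01,  1.60399539e+00, -4.39770872e-06,
        1.27371362e+00, -3.69170674e-02]), 'joint_vel': array([-0.00122145,  0.00168158,  0.00083436, -0.0003583 , -0.00149217,
       -0.00141227]), 'joint_torque': array([-2.47529306e-04, -5.14842546e+01, -3.67612016e+01, -2.23724769e-04,
        8.79516210e-04,  2.40879615e-05]), 'tool_pos': array([ 0.19740945, -0.64548417,  0.20234495]), 'tcp_rot': array([3.10698234e+00, 4.64525106e-01, 6.83157419e-06]), 'wrist_force': array([ 0.22203004, -0.45536143,  0.49300976]), 'torque': array([-0.01800465,  0.0016335 ,  0.0099898 ]), 'width': 1.002657566831236}
```

View pics/top0.png

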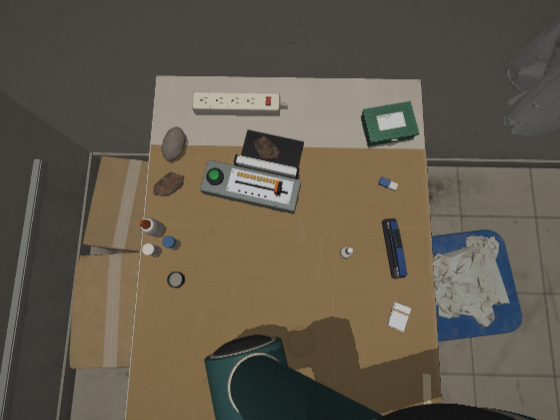

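View pics/side0.png

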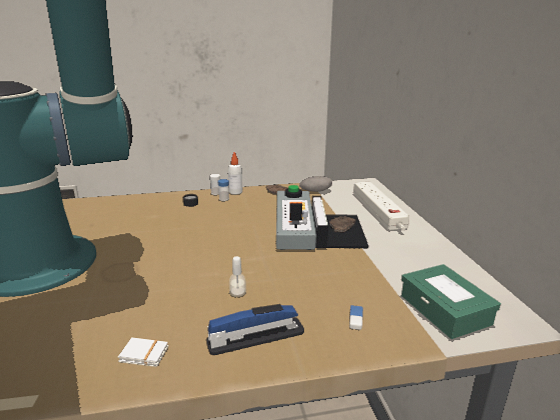

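The top view shows the unit around (250,187), the lever at (279,188) and the green button at (215,176). The side view agrees, with the lever at (297,211). Next I fit the unit's pose.

```bash
python3 - <<'E'
from h import *
d=np.load("pics/top0.npy")
p=pts("top",d>0,d)
s=(abs(p[:,2]-.041)<.006)&(p[:,0]>.44)&(p[:,0]<.62)&(p[:,1]>-.1)&(p[:,1]<.22)
r=cv2.minAreaRect(p[s][:,:2].astype(np.float32)*1000);print(r)
b=np.array([.5405,.1493]);l=np.array([.5065,-.0025])
for a in(-15,-14,-13,-12,-11):
    t=np.radians(a);X=np.array([np.cos(t),np.sin(t)]);Y=np.array([-np.sin(t),np.cos(t)])
    q=p[s][:,:2]-b; print(a,"lever rel button",(l-b)@X,(l-b)@Y,"box x",np.percentile(q@X,[1,99]),"y",np.percentile(q@Y,[1,99]))
E
```

```text
((535.8653564453125, 61.214019775390625), (234.46151733398438, 106.22473907470703), 78.05999755859375)
-15 lever rel button 0.0064472529527342904 -0.15542738796416627 box x [-0.03717139  0.05404627] y [-0.20188819  0.02755385]
-14 lever rel button 0.0037336890586456483 -0.15551623569908496 box x [-0.03724615  0.05136579] y [-0.20196789  0.02747118]
-13 lever rel button 0.0010189878467006766 -0.15555771168209012 box x [-0.03777321  0.04855014] y [-0.20205193  0.02739297]
-12 lever rel button -0.0016960237588135559 -0.15555180327919552 box x [-0.03851802  0.04594964] y [-0.20209652  0.02761743]
-11 lever rel button -0.004410518739061103 -0.1554985122901579 box x [-0.04029461  0.0441032 ] y [-0.20215503  0.02736111]
```

```bash
python3 -m inch '[{"dx":0.04,"dy":-0.042,"az":3,"fingers":-1},{"dx":0.09,"dy":-0.095,"az":6,"fingers":-1},{"dx":0.13,"dy":-0.138,"az":9,"fingers":-1},{"dx":0.17,"dy":-0.18,"az":12,"fingers":-1},{"dx":0.21,"dy":-0.223,"az":15,"fingers":-1},{"dx":0.25,"dy":-0.265,"az":18,"fingers":-1},{"dx":0.29,"dy":-0.308,"az":21,"fingers":-1},{"dx":0.33,"dy":-0.35,"az":24,"fingers":-1},{"dx":0.37,"dy":-0.393,"az":27,"fingers":-1},{"dx":0.41,"dy":-0.435,"az":29.3,"fingers":-1},{"dx":0.45,"dy":-0.477,"dz":0.03,"az":29.3,"fingers":-1},{"dx":0.468,"dy":-0.496,"dz":0.05,"az":29.3,"fingers":-1},{"dx":0.468,"dy":-0.496,"dz":0.05,"az":29.3,"fingers":-1},{"dx":0.468,"dy":-0.496,"dz":0.05,"az":29.3,"fingers":-1},{"dx":0.468,"dy":-0.496,"dz":0.05,"az":29.3,"fingers":-1}]'
python3 - <<'E'
from h import *
print(bot.read_state())
im,d=bot.read_camera("side");a=cv2.resize(im[130:270,220:400],None,fx=4,fy=4,interpolation=cv2.INTER_CUBIC);cv2.imwrite("pics/side1.png",a)
E
```

```text
{'time': 0.7, 'q': array([-1.31089318e+00,  2.63806991e-01,  1.60399539e+00, -4.39770872e-06,
        1.27371362e+00, -3.69170674e-02]), 'joint_vel': array([-0.00122145,  0.00168158,  0.00083436, -0.0003583 , -0.00149217,
       -0.00141227]), 'joint_torque': array([-2.47529306e-04, -5.14842546e+01, -3.67612016e+01, -2.23724769e-04,
        8.79516210e-04,  2.40879615e-05]), 'tool_pos': array([ 0.19740945, -0.64548417,  0.20234495]), 'tcp_rot': array([3.10698234e+00, 4.64525106e-01, 6.83157419e-06]), 'wrist_force': array([ 0.22203004, -0.45536143,  0.49300976]), 'torque': array([-0.01800465,  0.0016335 ,  0.0099898 ]), 'width': 1.002657566831236}invalid input at $[0]: expected keys dx, dy, dz, ax, ay, az, fingers
```

View pics/side1.png

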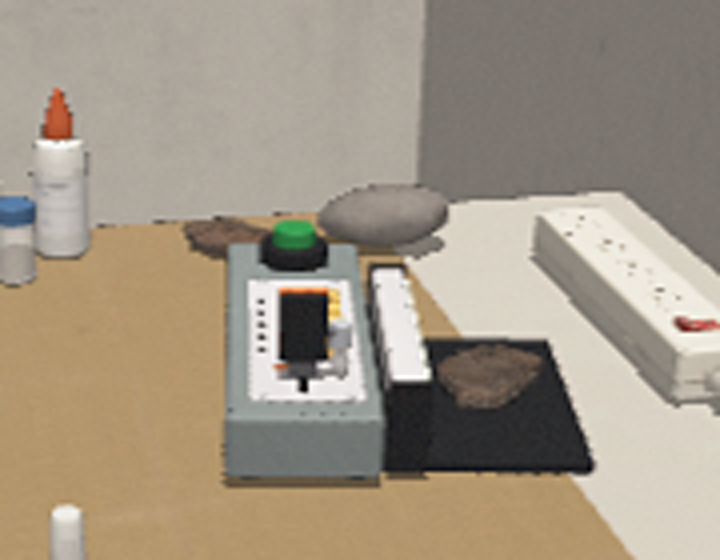

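The call was refused because every row needs all seven keys. The crop shows the untouched lever at (303,325), with the ball holder on its right and the button at (295,235).

```bash
python3 -m inch '[{"dx":0.04,"dy":-0.042,"dz":0,"ax":0,"ay":0,"az":3,"fingers":-1},{"dx":0.09,"dy":-0.095,"dz":0,"ax":0,"ay":0,"az":6,"fingers":-1},{"dx":0.13,"dy":-0.138,"dz":0,"ax":0,"ay":0,"az":9,"fingers":-1},{"dx":0.17,"dy":-0.18,"dz":0,"ax":0,"ay":0,"az":12,"fingers":-1},{"dx":0.21,"dy":-0.223,"dz":0,"ax":0,"ay":0,"az":15,"fingers":-1},{"dx":0.25,"dy":-0.265,"dz":0,"ax":0,"ay":0,"az":18,"fingers":-1},{"dx":0.29,"dy":-0.308,"dz":0,"ax":0,"ay":0,"az":21,"fingers":-1},{"dx":0.33,"dy":-0.35,"dz":0,"ax":0,"ay":0,"az":24,"fingers":-1},{"dx":0.37,"dy":-0.393,"dz":0,"ax":0,"ay":0,"az":27,"fingers":-1},{"dx":0.41,"dy":-0.435,"dz":0,"ax":0,"ay":0,"az":29.3,"fingers":-1},{"dx":0.45,"dy":-0.477,"dz":0.03,"ax":0,"ay":0,"az":29.3,"fingers":-1},{"dx":0.468,"dy":-0.496,"dz":0.05,"ax":0,"ay":0,"az":29.3,"fingers":-1},{"dx":0.468,"dy":-0.496,"dz":0.05,"ax":0,"ay":0,"az":29.3,"fingers":-1},{"dx":0.468,"dy":-0.496,"dz":0.05,"ax":0,"ay":0,"az":29.3,"fingers":-1},{"dx":0.468,"dy":-0.496,"dz":0.05,"ax":0,"ay":0,"az":29.3,"fingers":-1}]'
python3 - <<'E'
from h import *
im,d=bot.read_camera("side");a=cv2.resize(im[130:270,220:400],None,fx=4,fy=4,interpolation=cv2.INTER_CUBIC);cv2.imwrite("pics/side2.png",a)
s=bot.read_state();R=cv2.Rodrigues(s["tcp_rot"])[0];print(s["q"],s["tool_pos"],R.round(4),s["width"])
E
```

```text
time: 2.62
tool_pos: [0.5004, -0.0355, 0.1535]
tcp_rot: [3.123, -0.339, 0.003]
wrist_force: [0.4, 0.7, -0.5]
width: 0.002
[-1.20184248e-01 -3.04699096e-02  2.02371954e+00 -3.09088913e-04
  1.14634578e+00  1.66692343e+00] [ 0.5003619  -0.03545279  0.15344458] [[ 9.767e-01 -2.145e-01  1.900e-03]
 [-2.145e-01 -9.767e-01 -5.000e-04]
 [ 2.000e-03  1.000e-04 -1.000e+00]] -0.002099144643382263
```

View pics/side2.png

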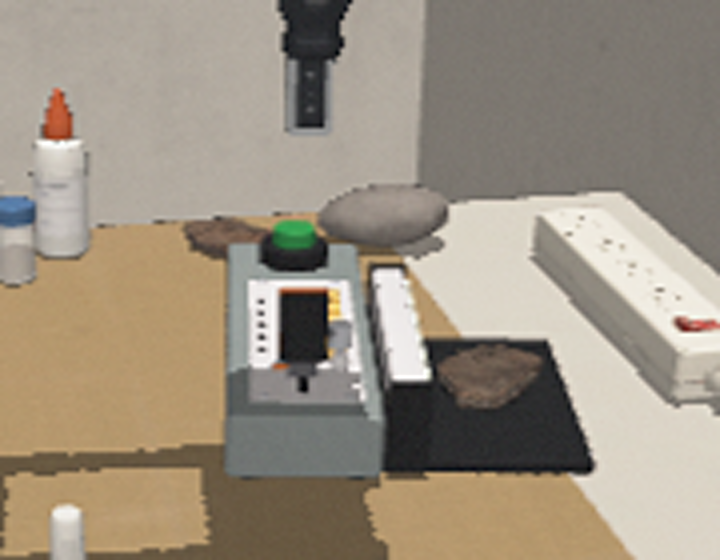

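Fingers, at (307,95), line up with the lever at (303,325). Next I go down behind it and advance.

```bash
python3 -m inch '[{"dx":-0.001,"dy":0,"dz":0.045,"ax":0,"ay":0,"az":0,"fingers":-1},{"dx":-0.001,"dy":0,"dz":0.08,"ax":0,"ay":0,"az":0,"fingers":-1},{"dx":-0.001,"dy":0,"dz":0.0915,"ax":0,"ay":0,"az":0,"fingers":-1},{"dx":-0.001,"dy":0,"dz":0.0915,"ax":0,"ay":0,"az":0,"fingers":-1},{"dx":-0.001,"dy":-0.005,"dz":0.0915,"ax":0,"ay":0,"az":0,"fingers":-1},{"dx":-0.001,"dy":-0.01,"dz":0.0915,"ax":0,"ay":0,"az":0,"fingers":-1},{"dx":-0.001,"dy":-0.014,"dz":0.0915,"ax":0,"ay":0,"az":0,"fingers":-1},{"dx":-0.001,"dy":-0.018,"dz":0.0915,"ax":0,"ay":0,"az":0,"fingers":-1},{"dx":-0.001,"dy":-0.022,"dz":0.0915,"ax":0,"ay":0,"az":0,"fingers":-1},{"dx":-0.001,"dy":-0.022,"dz":0.0915,"ax":0,"ay":0,"az":0,"fingers":-1}]'
python3 - <<'E'
from h import *
im,d=bot.read_camera("side");a=cv2.resize(im[160:260,250:390],None,fx=5,fy=5,interpolation=cv2.INTER_CUBIC);cv2.imwrite("pics/side3.png",a)
for t in("lever_orange","lever_black"):
  for m in bot.masks_of("side",t)[:1]: p=pts("side",m["region"],d);print(t,m["p"],m["box"],np.median(p,0),p.min(0),p.max(0))
E
```

```text
time: 3.92
tool_pos: [0.5043, -0.0135, 0.0619]
tcp_rot: [3.123, -0.338, 0.003]
wrist_force: [0.3, -0.5, -0.0]
width: 0.002
lever_black 0.53 [289.3, 202.4, 304.1, 219.0] [ 0.50709302 -0.00894111  0.06811233] [ 0.49296167 -0.02260196  0.04013164] [0.54107274 0.07751764 0.09189246]
```

View pics/side3.png

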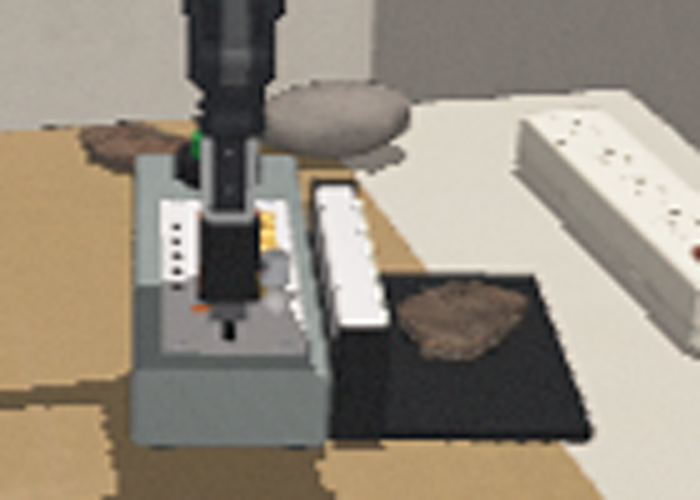

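The picture is odd: the fingertip at (228,215) seems to end at the lever's top edge, where I expected it to cover the lever. I check with a projection.

```bash
python3 - <<'E'
from h import *
s=bot.read_state();tp=s["tool_pos"];print(s["time"],tp,s["wrist_force"])
c=bot.get_calibration("side");K=np.array(c["intrinsics"]);V=np.array(c["view"])
print("cam",np.linalg.inv(V)[:3,3])
def pr(w):
    q=V[:3,:3]@w+V[:3,3];u=K@q/q[2];return u[:2].round(1),q[2].round(3)
print("tcp",pr(tp),"lever top",pr(np.array([.5065,-.0025,.087])),"foot",pr(np.array([.5065,-.0025,.041])))
im,d=bot.read_camera("side");p=pts("side",d>0,d).reshape(-1,3) if False else None
for v in range(190,226,2):
    u=296; w=np.linalg.inv(V)@np.r_[(u-K[0,2])/K[0,0]*d[v,u],(v-K[1,2])/K[1,1]*d[v,u],d[v,u],1];print(v,im[v,u],w[:3].round(4))
d2=bot.read_camera("top")[1];q=pts("top",d2>0,d2);
k=(abs(q[:,0]-.507)<.03)&(abs(q[:,1])<.06)&(q[:,2]>.05)&(q[:,2]<.12);print(k.sum(),q[k][::max(1,k.sum()//30)].round(3))
E
```

```text
4.075 [ 0.50421173 -0.01383847  0.06187548] [ 0.78812752 -0.16852641  0.46212358]
cam [ 0.30597889 -0.79430302  0.43910082]
tcp (array([295. , 215.9]), np.float64(0.888)) lever top (array([295. , 202.4]), np.float64(0.889)) foot (array([294.5, 222.6]), np.float64(0.907))
190 [74 70 71] [ 0.5023 -0.0245  0.1231]
192 [47 42 42] [ 0.5021 -0.0259  0.1195]
194 [49 47 46] [ 0.5015 -0.0284  0.1163]
196 [50 45 44] [ 0.502  -0.0268  0.1113]
198 [70 70 69] [ 0.5021 -0.0272  0.1072]
200 [44 43 42] [ 0.5015 -0.0298  0.1041]
202 [68 65 63] [ 0.5024 -0.0266  0.0984]
204 [131 131 131] [ 0.5037 -0.0219  0.0919]
206 [31 28 30] [ 0.5073 -0.0081  0.0812]
208 [38 37 38] [ 0.507  -0.0099  0.0776]
210 [34 33 31] [ 0.5075 -0.0081  0.0723]
212 [35 35 35] [ 0.5066 -0.0121  0.0697]
214 [40 40 40] [ 0.507  -0.0109  0.0646]
216 [37 35 35] [ 0.507  -0.0114  0.0603]
218 [32 32 34] [ 0.5075 -0.0101  0.0551]
220 [53 51 53] [ 0.5071 -0.0121  0.0515]
222 [81 79 81] [ 0.5077 -0.0099  0.0459]
224 [53 53 54] [ 0.5077 -0.0106  0.0416]
0 []
```

```bash
python3 - <<'E'
from h import *
c=bot.get_calibration("side");K=np.array(c["intrinsics"]);V=np.array(c["view"])
def pr(w):
    q=V[:3,:3]@np.array(w)+V[:3,3];u=K@q/q[2];return u[:2].round(1)
for z in(.1535,.165,.18): print("side2 back-face tip",z,pr([.4976,-.048,z]))
im,d=bot.read_camera("side")
cv2.imwrite("pics/side4.png",cv2.resize(im[90:240,240:350],None,fx=4,fy=4,interpolation=cv2.INTER_CUBIC))
print(bot.read_state()["time"])
iv=np.linalg.inv(V)
for v in range(120,206,5):
    r=[]
    for u in range(280,314):
        w=iv@np.r_[(u-K[0,2])/K[0,0]*d[v,u],(v-K[1,2])/K[1,1]*d[v,u],d[v,u],1]
        if abs(w[1])<.1: r.append(w[:3])
    r=np.array(r)
    if len(r): print(v,len(r),r.min(0).round(3),r.max(0).round(3))
E
```

```text
side2 back-face tip 0.1535 [296.9 179.7]
side2 back-face tip 0.165 [297. 174.]
side2 back-face tip 0.18 [297.2 166.4]
4.225
120 34 [ 0.469 -0.047  0.263] [ 0.527 -0.027  0.266]
125 34 [ 0.468 -0.051  0.254] [ 0.527 -0.029  0.259]
130 34 [ 0.468 -0.052  0.245] [ 0.527 -0.028  0.25 ]
135 34 [ 0.468 -0.053  0.236] [ 0.528 -0.031  0.241]
140 34 [ 0.468 -0.053  0.226] [ 0.529 -0.029  0.231]
145 24 [ 0.476 -0.052  0.217] [ 0.519 -0.031  0.222]
150 20 [ 0.486 -0.053  0.197] [0.523 0.002 0.213]
155 21 [ 0.481 -0.055  0.196] [ 0.518 -0.027  0.204]
160 20 [ 0.48  -0.058  0.187] [ 0.518 -0.028  0.196]
165 18 [ 0.483 -0.065  0.174] [ 0.514 -0.025  0.189]
170 18 [ 0.478 -0.076  0.166] [ 0.516 -0.026  0.183]
175 18 [ 0.48  -0.072  0.156] [ 0.515 -0.025  0.172]
180 14 [ 0.482 -0.061  0.138] [ 0.504 -0.006  0.158]
185 14 [ 0.485 -0.051  0.14 ] [ 0.507 -0.037  0.144]
190 11 [ 0.492 -0.029  0.121] [ 0.512 -0.016  0.125]
195 11 [ 0.492 -0.028  0.11 ] [ 0.511 -0.016  0.114]
200 12 [ 0.492 -0.028  0.05 ] [0.571 0.086 0.103]
205 33 [ 0.494 -0.012  0.032] [0.573 0.1   0.085]
```

View pics/side4.png

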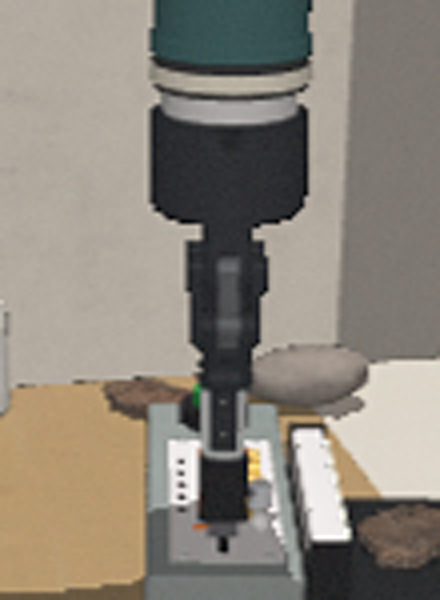

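All views agree: the visible fingertip is about 28 mm higher than the reported TCP, at z≈0.09. That puts it just above the lever, which hasn't moved. I'll back off and descend to a reported z of 0.045, which is safe on either reading, and check there.

```bash
python3 -m inch '[{"dx":0,"dy":0.012,"dz":0,"ax":0,"ay":0,"az":0,"fingers":-1},{"dx":0,"dy":0.024,"dz":0,"ax":0,"ay":0,"az":0,"fingers":-1},{"dx":0,"dy":0.026,"dz":0,"ax":0,"ay":0,"az":0,"fingers":-1},{"dx":0,"dy":0.026,"dz":0.008,"ax":0,"ay":0,"az":0,"fingers":-1},{"dx":0,"dy":0.026,"dz":0.017,"ax":0,"ay":0,"az":0,"fingers":-1},{"dx":0,"dy":0.026,"dz":0.017,"ax":0,"ay":0,"az":0,"fingers":-1}]'
cat >> h.py <<'E'
def look(name):
    im,d=bot.read_camera("side");cv2.imwrite(f"pics/{name}.png",cv2.resize(im[160:260,250:390],None,fx=5,fy=5,interpolation=cv2.INTER_CUBIC))
    c=bot.get_calibration("side");K=np.array(c["intrinsics"]);V=np.array(c["view"]);iv=np.linalg.inv(V)
    for v in range(190,226,2):
        u=296;w=iv@np.r_[(u-K[0,2])/K[0,0]*d[v,u],(v-K[1,2])/K[1,1]*d[v,u],d[v,u],1];print(v,im[v,u],w[:3].round(4))
E
python3 -c "
from h import *
look('side5')"
```

```text
time: 4.97
tool_pos: [0.4974, -0.039, 0.0434]
tcp_rot: [3.123, -0.339, -0.002]
wrist_force: [0.6, -0.1, -0.4]
width: 0.005
190 [72 70 70] [ 0.4848 -0.0932  0.1513]
192 [51 47 47] [ 0.4868 -0.0856  0.1443]
194 [42 36 38] [ 0.4874 -0.0839  0.1397]
196 [46 45 42] [ 0.492  -0.0661  0.1281]
198 [60 56 57] [ 0.4912 -0.0695  0.1255]
200 [47 46 44] [ 0.4915 -0.069   0.1212]
202 [46 43 41] [ 0.4959 -0.0518  0.1096]
204 [64 63 62] [ 0.4959 -0.0525  0.1057]
206 [45 43 45] [ 0.496  -0.0522  0.1013]
208 [45 42 42] [ 0.496  -0.0527  0.0973]
210 [50 44 44] [ 0.4955 -0.055   0.0942]
212 [54 51 50] [ 0.4963 -0.0525  0.0887]
214 [48 44 45] [ 0.4959 -0.0542  0.0853]
216 [72 71 72] [ 0.496  -0.0544  0.0811]
218 [117 117 117] [ 0.4981 -0.0466  0.073 ]
220 [48 47 48] [ 0.5078 -0.0091  0.05  ]
222 [84 81 83] [ 0.5082 -0.0081  0.045 ]
224 [50 49 49] [ 0.5073 -0.0118  0.0422]
```

View pics/side5.png

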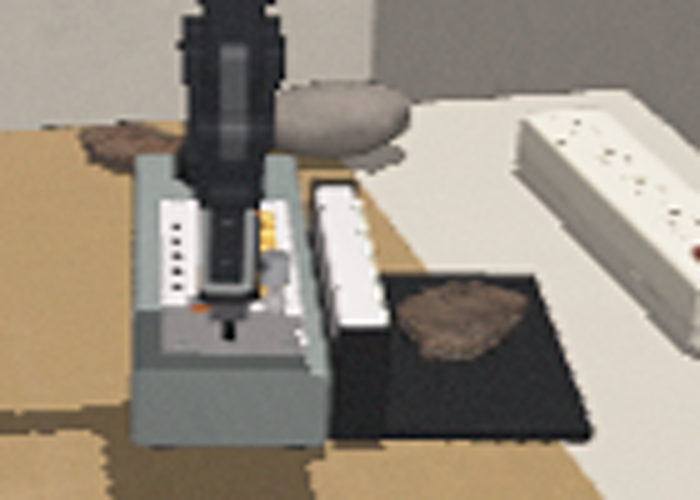

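The tip now covers the lever at (228,293), and its depth puts it at z≈0.074 against a reported 0.043. So the tip really sits about 30 mm above the report, and here it overlaps the fin by about 14 mm. I'll push at this height, starting with a stroke onto the smooth stretch.

```bash
python3 -m inch '[{"dx":0,"dy":-0.008,"dz":0.001,"ax":0,"ay":0,"az":0,"fingers":-1},{"dx":0,"dy":-0.014,"dz":0.001,"ax":0,"ay":0,"az":0,"fingers":-1},{"dx":0,"dy":-0.018,"dz":0.001,"ax":0,"ay":0,"az":0,"fingers":-1},{"dx":0,"dy":-0.022,"dz":0.001,"ax":0,"ay":0,"az":0,"fingers":-1},{"dx":0,"dy":-0.026,"dz":0.001,"ax":0,"ay":0,"az":0,"fingers":-1},{"dx":0,"dy":-0.026,"dz":0.001,"ax":0,"ay":0,"az":0,"fingers":-1}]'
cat >> h.py <<'E'
Y=np.array([.2136,.9769]);X=np.array([.9769,-.2136]);O=np.array([.5405,.1493])-.115*Y
def st():
    s=bot.read_state();w=s["wrist_force"];t=s["tool_pos"]
    print("t",round(s["time"],2),"ux,uy mm",(1000*(t[:2]-O)@X).round(1),(1000*(t[:2]-O)@Y).round(1),"z",t[2].round(4),"Fx,Fy,Fz",(w[:2]@X).round(1),(w[:2]@Y).round(1),w[2].round(1))
def lev(z0=.05):
    for cam in("side","top"):
        im,d=bot.read_camera(cam)
        hsv=cv2.cvtColor(im,cv2.COLOR_BGR2HSV)
        m=(hsv[...,0]>3)&(hsv[...,0]<20)&(hsv[...,1]>150)&(hsv[...,2]>110)
        p=pts(cam,m,d);u=(p[:,:2]-O)@np.c_[X,Y]
        k=(p[:,2]>z0)&(p[:,2]<.095)&(abs(u[:,0])<.02)&(abs(u[:,1])<.09)
        print(cam,k.sum(),(1000*np.median(u[k],0)).round(1) if k.any() else "",(1000*u[k].max(0)).round(1) if k.any() else "")
E
python3 -c "
from h import *
st();lev();look('side6')" | head -20
```

```text
time: 5.78
tool_pos: [0.5036, -0.0133, 0.043]
tcp_rot: [3.123, -0.338, 0.0]
wrist_force: [-0.6, 0.1, -0.1]
width: -0.001
t 5.78 ux,uy mm -1.3 -51.7 z 0.043 Fx,Fy,Fz -0.6 -0.0 -0.1
side 0  
top 0  
190 [45 44 44] [ 0.494  -0.0572  0.1366]
192 [51 47 47] [ 0.498  -0.0418  0.1261]
194 [47 44 46] [ 0.4972 -0.0456  0.1235]
196 [34 33 32] [ 0.5016 -0.0286  0.1121]
198 [48 43 44] [ 0.5023 -0.0262  0.1068]
200 [47 44 45] [ 0.5034 -0.0221  0.1007]
202 [53 49 48] [ 0.5025 -0.0261  0.0982]
204 [45 43 43] [ 0.5025 -0.0265  0.094 ]
206 [60 56 55] [ 0.5018 -0.0299  0.0912]
208 [47 44 43] [ 0.5025 -0.0275  0.0857]
210 [38 37 36] [ 0.503  -0.0259  0.0806]
212 [155 157 157] [ 0.5041 -0.022   0.0743]
214 [38 36 37] [0.5103 0.0017 0.0585]
216 [33 33 32] [ 5.098e-01 -5.000e-04  5.500e-02]
218 [56 53 55] [ 0.5098 -0.0009  0.0506]
220 [85 82 82] [ 5.101e-01 -1.000e-04  4.560e-02]
222 [50 51 49] [ 0.51   -0.0011  0.0415]
```

The lever is moving with the finger: travel is about 25 mm, and travel ≈ uy + 77 mm. Now I creep over the first ridge.

```bash
S='python3 -c "from h import *;st()"'
python3 -m inch '[{"dx":0,"dy":-0.003,"dz":0,"ax":0,"ay":0,"az":0,"fingers":-1},{"dx":0,"dy":-0.006,"dz":0,"ax":0,"ay":0,"az":0,"fingers":-1},{"dx":0,"dy":-0.006,"dz":0,"ax":0,"ay":0,"az":0,"fingers":-1}]' >/dev/null; eval $S
python3 -m inch '[{"dx":0,"dy":-0.0015,"dz":0,"ax":0,"ay":0,"az":0,"fingers":-1},{"dx":0,"dy":-0.0015,"dz":0,"ax":0,"ay":0,"az":0,"fingers":-1}]'>/dev/null; eval $S
python3 -m inch '[{"dx":0,"dy":-0.0015,"dz":0,"ax":0,"ay":0,"az":0,"fingers":-1},{"dx":0,"dy":-0.0015,"dz":0,"ax":0,"ay":0,"az":0,"fingers":-1}]'>/dev/null; eval $S
python3 -m inch '[{"dx":0,"dy":-0.0015,"dz":0,"ax":0,"ay":0,"az":0,"fingers":-1},{"dx":0,"dy":-0.0015,"dz":0,"ax":0,"ay":0,"az":0,"fingers":-1}]'>/dev/null; eval $S
python3 -c "
from h import *
look('side7')"|tail -6
```

```text
t 6.3 ux,uy mm -1.5 -47.1 z 0.043 Fx,Fy,Fz 0.1 -4.4 2.0
t 6.55 ux,uy mm -1.6 -46.6 z 0.043 Fx,Fy,Fz -0.5 -5.8 1.5
t 6.8 ux,uy mm -1.6 -45.7 z 0.043 Fx,Fy,Fz -0.8 -5.0 1.8
t 7.05 ux,uy mm -1.6 -43.9 z 0.0431 Fx,Fy,Fz -0.0 -2.1 0.7
214 [38 37 37] [0.5118 0.0075 0.0558]
216 [31 29 27] [0.5122 0.0087 0.0506]
218 [84 79 83] [0.5119 0.0073 0.0466]
220 [64 61 63] [0.5122 0.0081 0.0415]
222 [49 51 52] [ 0.5099 -0.0014  0.0416]
224 [47 49 48] [ 0.5072 -0.0122  0.0424]
```

The force rose to 5.8 N and is now falling, so the lever is at the crest of ridge 1.

```bash
S='python3 -c "from h import *;st()"'
python3 -m inch '[{"dx":0,"dy":-0.0015,"dz":0,"ax":0,"ay":0,"az":0,"fingers":-1},{"dx":0,"dy":-0.0015,"dz":0,"ax":0,"ay":0,"az":0,"fingers":-1}]'>/dev/null; eval $S
python3 -c "
from h import *
look('side8')"|sed -n '13,16p'
python3 -m inch '[{"dx":0,"dy":-0.0015,"dz":0,"ax":0,"ay":0,"az":0,"fingers":-1},{"dx":0,"dy":-0.0015,"dz":0,"ax":0,"ay":0,"az":0,"fingers":-1}]'>/dev/null; eval $S
python3 -c "
from h import *
look('side9')"|sed -n '13,16p'
```

```text
t 7.35 ux,uy mm -1.5 -41.6 z 0.043 Fx,Fy,Fz -0.4 -1.1 0.3
214 [37 37 36] [0.5122 0.0093 0.0549]
216 [51 51 53] [0.513  0.0119 0.049 ]
218 [84 82 83] [0.5124 0.0091 0.0457]
220 [60 59 60] [0.5125 0.009  0.0411]
t 7.65 ux,uy mm -1.5 -39.9 z 0.043 Fx,Fy,Fz -0.4 -0.4 0.4
214 [36 33 34] [0.5141 0.0165 0.0515]
216 [84 82 85] [0.5138 0.0151 0.0475]
218 [101 100 103] [0.5153 0.0205 0.0401]
220 [73 73 73] [0.5121 0.0075 0.0418]
```

Click 1: the lever jumped about 7 mm ahead, with the crest at uy≈-41. So travel ≈ uy + 75, and ridge 2 should come at uy≈-25.

```bash
S='python3 -c "from h import *;st()"'; L='python3 -c "from h import *;look(\"tmp\")"'
python3 -m inch '[{"dx":0,"dy":-0.004,"dz":0,"ax":0,"ay":0,"az":0,"fingers":-1},{"dx":0,"dy":-0.008,"dz":0,"ax":0,"ay":0,"az":0,"fingers":-1},{"dx":0,"dy":-0.009,"dz":0,"ax":0,"ay":0,"az":0,"fingers":-1}]' >/dev/null; eval $S
python3 -m inch '[{"dx":0,"dy":-0.0025,"dz":0,"ax":0,"ay":0,"az":0,"fingers":-1},{"dx":0,"dy":-0.0025,"dz":0,"ax":0,"ay":0,"az":0,"fingers":-1}]'>/dev/null; eval $S
python3 -m inch '[{"dx":0,"dy":-0.0025,"dz":0,"ax":0,"ay":0,"az":0,"fingers":-1},{"dx":0,"dy":-0.0025,"dz":0,"ax":0,"ay":0,"az":0,"fingers":-1}]'>/dev/null; eval $S; eval $L|sed -n '10,16p'
python3 -m inch '[{"dx":0,"dy":-0.0015,"dz":0,"ax":0,"ay":0,"az":0,"fingers":-1},{"dx":0,"dy":-0.0015,"dz":0,"ax":0,"ay":0,"az":0,"fingers":-1}]'>/dev/null; eval $S; eval $L|sed -n '10,16p'
```

```text
t 8.07 ux,uy mm -1.6 -32.2 z 0.043 Fx,Fy,Fz -0.6 -8.4 2.2
t 8.32 ux,uy mm -1.6 -30.7 z 0.043 Fx,Fy,Fz 0.8 -5.3 1.4
t 8.57 ux,uy mm -1.6 -28.4 z 0.043 Fx,Fy,Fz -0.3 -3.7 1.3
208 [80 80 79] [0.5147 0.0202 0.0637]
210 [37 34 38] [0.5153 0.0221 0.0582]
212 [33 32 31] [0.5153 0.0218 0.0537]
214 [78 73 78] [0.516  0.0242 0.0478]
216 [78 76 76] [0.5161 0.024  0.0432]
218 [ 97  98 101] [0.5143 0.0167 0.042 ]
220 [72 72 72] [0.5125 0.0092 0.041 ]
t 8.88 ux,uy mm -1.6 -26.2 z 0.043 Fx,Fy,Fz -0.0 -1.1 1.1
208 [63 63 61] [0.5158 0.0244 0.0618]
210 [34 34 33] [0.5158 0.0239 0.0573]
212 [38 36 35] [0.5165 0.0264 0.0515]
214 [84 79 81] [0.5166 0.0264 0.0468]
216 [82 78 79] [0.5165 0.0255 0.0424]
218 [ 98 100 104] [0.5149 0.0189 0.0409]
220 [74 74 75] [0.5124 0.0088 0.0412]
```

```bash
S='python3 -c "from h import *;st()"'; L='python3 -c "from h import *;look(\"tmp\")"'
python3 -m inch '[{"dx":0,"dy":-0.0015,"dz":0,"ax":0,"ay":0,"az":0,"fingers":-1},{"dx":0,"dy":-0.0015,"dz":0,"ax":0,"ay":0,"az":0,"fingers":-1}]'>/dev/null; eval $S; eval $L|sed -n '9,14p'
python3 -m inch '[{"dx":0,"dy":-0.001,"dz":0,"ax":0,"ay":0,"az":0,"fingers":-1},{"dx":0,"dy":-0.001,"dz":0,"ax":0,"ay":0,"az":0,"fingers":-1}]'>/dev/null; eval $S; eval $L|sed -n '9,14p'
```

```text
t 9.18 ux,uy mm -1.6 -24.3 z 0.043 Fx,Fy,Fz -0.2 -0.3 0.2
206 [153 152 153] [0.5112 0.0071 0.0743]
208 [40 42 41] [0.5184 0.0346 0.0571]
210 [35 33 35] [0.5175 0.0307 0.0542]
212 [81 77 79] [0.5187 0.035  0.0474]
214 [78 75 76] [0.5185 0.0336 0.0433]
216 [ 99 101 102] [0.5166 0.026  0.0422]
t 9.47 ux,uy mm -1.6 -23.3 z 0.043 Fx,Fy,Fz -0.5 0.2 -0.2
206 [154 155 153] [0.5114 0.0079 0.074 ]
208 [34 33 32] [0.5171 0.0296 0.0594]
210 [38 35 36] [0.5173 0.03   0.0545]
212 [80 76 81] [0.5183 0.0336 0.0481]
214 [79 76 78] [0.5185 0.0336 0.0433]
216 [101 101 104] [0.5176 0.0297 0.0404]
```

Click 2: the face jumped about 8 mm ahead and the force is now zero. Ridge 3 should be at uy≈-9.

```bash
S='python3 -c "from h import *;st()"'; L='python3 -c "from h import *;look(\"tmp\")"'
python3 -m inch '[{"dx":0,"dy":-0.003,"dz":0,"ax":0,"ay":0,"az":0,"fingers":-1},{"dx":0,"dy":-0.0055,"dz":0,"ax":0,"ay":0,"az":0,"fingers":-1},{"dx":0,"dy":-0.0075,"dz":0,"ax":0,"ay":0,"az":0,"fingers":-1},{"dx":0,"dy":-0.0075,"dz":0,"ax":0,"ay":0,"az":0,"fingers":-1}]' >/dev/null; eval $S
python3 -m inch '[{"dx":0,"dy":-0.0025,"dz":0,"ax":0,"ay":0,"az":0,"fingers":-1},{"dx":0,"dy":-0.0025,"dz":0,"ax":0,"ay":0,"az":0,"fingers":-1}]'>/dev/null; eval $S
python3 -m inch '[{"dx":0,"dy":-0.002,"dz":0,"ax":0,"ay":0,"az":0,"fingers":-1},{"dx":0,"dy":-0.002,"dz":0,"ax":0,"ay":0,"az":0,"fingers":-1}]'>/dev/null; eval $S; eval $L|sed -n '8,13p'
```

```text
t 10.03 ux,uy mm -1.6 -16.8 z 0.043 Fx,Fy,Fz 0.3 -5.1 1.3
t 10.28 ux,uy mm -1.7 -15.5 z 0.043 Fx,Fy,Fz 0.9 -5.8 1.4
t 10.53 ux,uy mm -1.7 -14.3 z 0.043 Fx,Fy,Fz -0.6 -5.9 1.7
204 [152 152 153] [0.5135 0.0164 0.0747]
206 [45 47 46] [0.5182 0.0343 0.062 ]
208 [38 38 34] [0.5192 0.0378 0.0556]
210 [36 32 32] [0.5195 0.0386 0.0505]
212 [81 79 80] [0.5193 0.0373 0.0463]
214 [81 77 80] [0.5195 0.0378 0.0413]
```

```bash
S='python3 -c "from h import *;st()"'; L='python3 -c "from h import *;look(\"tmp\")"'
python3 -m inch '[{"dx":0,"dy":-0.002,"dz":0,"ax":0,"ay":0,"az":0,"fingers":-1},{"dx":0,"dy":-0.002,"dz":0,"ax":0,"ay":0,"az":0,"fingers":-1}]'>/dev/null; eval $S
python3 -m inch '[{"dx":0,"dy":-0.0015,"dz":0,"ax":0,"ay":0,"az":0,"fingers":-1},{"dx":0,"dy":-0.0015,"dz":0,"ax":0,"ay":0,"az":0,"fingers":-1}]'>/dev/null; eval $S; eval $L|sed -n '8,13p'
```

```text
t 10.82 ux,uy mm -1.7 -12.0 z 0.043 Fx,Fy,Fz -0.1 -3.5 0.8
t 11.07 ux,uy mm -1.7 -9.8 z 0.043 Fx,Fy,Fz 1.3 0.8 0.3
204 [132 133 133] [0.5141 0.0189 0.0736]
206 [37 36 34] [0.5199 0.041  0.0589]
208 [35 34 33] [0.5203 0.042  0.0537]
210 [66 64 65] [0.5203 0.0417 0.0491]
212 [82 77 81] [0.5209 0.0434 0.0435]
214 [122 123 127] [0.5193 0.037  0.0417]
```

```bash
S='python3 -c "from h import *;st()"'; L='python3 -c "from h import *;look(\"tmp\")"'
python3 -m inch '[{"dx":0,"dy":-0.001,"dz":0,"ax":0,"ay":0,"az":0,"fingers":-1},{"dx":0,"dy":-0.001,"dz":0,"ax":0,"ay":0,"az":0,"fingers":-1}]'>/dev/null; eval $S; eval $L|sed -n '8,13p'
```

```text
t 11.38 ux,uy mm -1.7 -8.5 z 0.0429 Fx,Fy,Fz 0.9 -0.5 0.5
204 [102 103 104] [0.515  0.0222 0.0721]
206 [33 36 34] [0.5217 0.048  0.0557]
208 [46 42 43] [0.5215 0.0466 0.0516]
210 [81 79 81] [0.5221 0.0487 0.0458]
212 [113 112 116] [0.5224 0.0495 0.0406]
214 [128 129 132] [0.5199 0.039  0.0407]
```

Click 3: the face jumped to the predicted position. Next I retreat, rise and move above the button.

```bash
python3 -m inch '[{"dx":0,"dy":0.008,"dz":0,"ax":0,"ay":0,"az":0,"fingers":-1},{"dx":0,"dy":0.016,"dz":0,"ax":0,"ay":0,"az":0,"fingers":-1},{"dx":0,"dy":0.016,"dz":-0.04,"ax":0,"ay":0,"az":0,"fingers":-1},{"dx":0,"dy":0.016,"dz":-0.08,"ax":0,"ay":0,"az":0,"fingers":-1},{"dx":0.0017,"dy":-0.02,"dz":-0.08,"ax":0,"ay":0,"az":0,"fingers":-1},{"dx":0.0017,"dy":-0.06,"dz":-0.08,"ax":0,"ay":0,"az":0,"fingers":-1},{"dx":0.0017,"dy":-0.1,"dz":-0.08,"ax":0,"ay":0,"az":0,"fingers":-1},{"dx":0.0017,"dy":-0.1235,"dz":-0.06,"ax":0,"ay":0,"az":0,"fingers":-1},{"dx":0.0017,"dy":-0.1235,"dz":-0.03,"ax":0,"ay":0,"az":0,"fingers":-1},{"dx":0.0017,"dy":-0.1235,"dz":-0.02,"ax":0,"ay":0,"az":0,"fingers":-1},{"dx":0.0017,"dy":-0.1235,"dz":-0.02,"ax":0,"ay":0,"az":0,"fingers":-1}]'
python3 - <<'E'
from h import *
st();look("side10")
d=bot.read_camera("side")[1]
for t in("start_button","lever_black"):
    for m in bot.masks_of("side",t)[:1]: p=pts("side",m["region"],d);u=(p[:,:2]-O)@np.c_[X,Y]*1000;print(t,m["p"],np.median(u,0).round(1),p[:,2].min(),p[:,2].max())
E
```

```text
time: 12.8
tool_pos: [0.5391, 0.1487, 0.0607]
tcp_rot: [3.112, -0.329, -0.007]
wrist_force: [-0.3, -0.7, 0.8]
width: -0.001
t 12.8 ux,uy mm -1.2 114.1 z 0.0607 Fx,Fy,Fz -0.1 -0.8 0.8
190 [ 60 111  26] [0.5439 0.1386 0.0562]
192 [ 37  67 124] [0.5221 0.0526 0.0868]
194 [36 35 36] [0.5217 0.0507 0.083 ]
196 [37 36 37] [0.5204 0.0451 0.0806]
198 [32 34 33] [0.5214 0.0484 0.0745]
200 [36 36 36] [0.5213 0.0475 0.0702]
202 [36 37 37] [0.5209 0.0456 0.0663]
204 [39 39 35] [0.5216 0.0482 0.0604]
206 [33 30 33] [0.5208 0.0445 0.0573]
208 [45 42 43] [0.5221 0.0491 0.0504]
210 [80 77 79] [0.5228 0.0516 0.0445]
212 [107 109 110] [0.522  0.0477 0.0414]
214 [228 228 233] [0.5196 0.0382 0.0411]
216 [114 115 118] [0.5172 0.0282 0.0412]
218 [106 106 109] [0.5149 0.0189 0.0409]
220 [124 124 126] [0.5131 0.0115 0.0399]
222 [72 72 74] [ 0.5097 -0.0023  0.042 ]
224 [72 71 71] [ 0.5076 -0.0108  0.0417]
lever_black 0.62 [-1.  12.2] 0.04994498416904575 0.08814626200301329
```

View pics/side10.png

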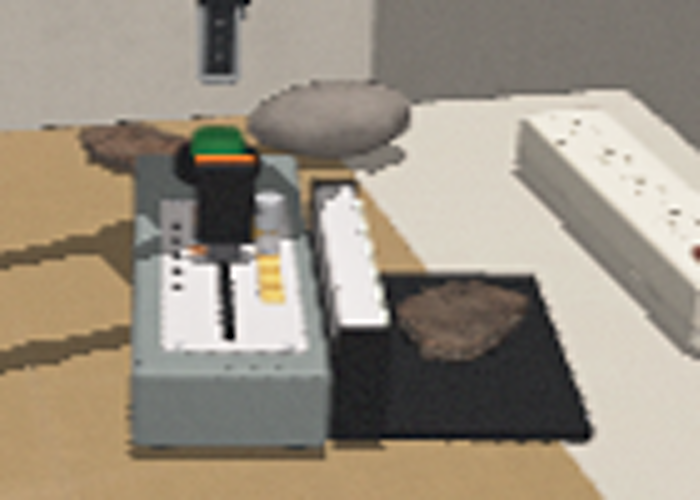

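The lever's black face is at uy = 12.2, so travel is about 75 mm, in the third notch (74). The gripper hangs above the green button at (218,145). Now I press down in steps.

```bash
S='python3 -c "from h import *;st()"'
python3 -m inch '[{"dx":0.0012,"dy":-0.001,"dz":0.008,"ax":0,"ay":0,"az":0,"fingers":-1},{"dx":0.0012,"dy":-0.001,"dz":0.016,"ax":0,"ay":0,"az":0,"fingers":-1},{"dx":0.0012,"dy":-0.001,"dz":0.022,"ax":0,"ay":0,"az":0,"fingers":-1},{"dx":0.0012,"dy":-0.001,"dz":0.022,"ax":0,"ay":0,"az":0,"fingers":-1}]'>/dev/null; eval $S
python3 -m inch '[{"dx":0,"dy":0,"dz":0.004,"ax":0,"ay":0,"az":0,"fingers":-1},{"dx":0,"dy":0,"dz":0.004,"ax":0,"ay":0,"az":0,"fingers":-1}]'>/dev/null; eval $S
python3 -m inch '[{"dx":0,"dy":0,"dz":0.003,"ax":0,"ay":0,"az":0,"fingers":-1},{"dx":0,"dy":0,"dz":0.003,"ax":0,"ay":0,"az":0,"fingers":-1}]'>/dev/null; eval $S
```

```text
t 13.5 ux,uy mm 0.9 115.5 z 0.0398 Fx,Fy,Fz 0.1 0.1 -0.7
t 13.75 ux,uy mm 0.5 115.3 z 0.0353 Fx,Fy,Fz -0.4 0.3 -0.5
t 14.0 ux,uy mm 0.9 115.5 z 0.0325 Fx,Fy,Fz -0.1 0.2 1.8
```

Contact at z≈0.033. I continue to the stop.

```bash
S='python3 -c "from h import *;st()"'
python3 -m inch '[{"dx":0,"dy":0,"dz":0.002,"ax":0,"ay":0,"az":0,"fingers":-1},{"dx":0,"dy":0,"dz":0.004,"ax":0,"ay":0,"az":0,"fingers":-1},{"dx":0,"dy":0,"dz":0.004,"ax":0,"ay":0,"az":0,"fingers":-1}]'>/dev/null; eval $S
python3 -m inch '[{"dx":0,"dy":0,"dz":0.002,"ax":0,"ay":0,"az":0,"fingers":-1},{"dx":0,"dy":0,"dz":0.002,"ax":0,"ay":0,"az":0,"fingers":-1}]'>/dev/null; eval $S
python3 -m inch '[{"dx":0,"dy":0,"dz":0.0015,"ax":0,"ay":0,"az":0,"fingers":-1},{"dx":0,"dy":0,"dz":0.0015,"ax":0,"ay":0,"az":0,"fingers":-1}]'>/dev/null; eval $S
```

```text
t 14.38 ux,uy mm 0.9 115.5 z 0.0287 Fx,Fy,Fz -1.1 0.6 3.6
t 14.62 ux,uy mm 1.0 115.6 z 0.0271 Fx,Fy,Fz -2.0 -1.1 5.7
t 14.88 ux,uy mm 1.0 115.6 z 0.0269 Fx,Fy,Fz -4.5 -1.3 12.4
```

It has bottomed out: z stays at 0.027 while the force rises to 12 N. I let it up and check.

```bash
python3 -m inch '[{"dx":0,"dy":0,"dz":0,"ax":0,"ay":0,"az":0,"fingers":-1},{"dx":0,"dy":0,"dz":-0.008,"ax":0,"ay":0,"az":0,"fingers":-1},{"dx":0,"dy":0,"dz":-0.03,"ax":0,"ay":0,"az":0,"fingers":-1},{"dx":0,"dy":0,"dz":-0.08,"ax":0,"ay":0,"az":0,"fingers":-1},{"dx":0,"dy":0,"dz":-0.13,"ax":0,"ay":0,"az":0,"fingers":-1},{"dx":-0.05,"dy":0.02,"dz":-0.15,"ax":0,"ay":0,"az":0,"fingers":-1},{"dx":-0.05,"dy":0.02,"dz":-0.15,"ax":0,"ay":0,"az":0,"fingers":-1},{"dx":-0.05,"dy":0.02,"dz":-0.15,"ax":0,"ay":0,"az":0,"fingers":-1}]'
python3 - <<'E'
from h import *
st();look("side11")
d=bot.read_camera("side")[1]
for t in("start_button","lever_black","sherd"):
    for m in bot.masks_of("side",t)[:1]: p=pts("side",m["region"],d);u=(p[:,:2]-O)@np.c_[X,Y]*1000;print(t,m["p"],np.median(u,0).round(1),np.median(p,0).round(4),p[:,2].max())
E
```

```text
time: 15.88
tool_pos: [0.4891, 0.1422, 0.1769]
tcp_rot: [3.113, -0.329, -0.003]
wrist_force: [-0.6, 0.1, 0.2]
width: -0.001
t 15.88 ux,uy mm -48.7 97.1 z 0.1769 Fx,Fy,Fz -0.6 -0.1 0.2
190 [ 62 111  29] [0.5437 0.1376 0.0566]
192 [ 43  70 124] [0.5216 0.0507 0.0876]
194 [34 33 33] [0.5213 0.0489 0.0837]
196 [34 34 33] [0.5213 0.0486 0.0791]
198 [35 32 36] [0.521  0.0471 0.0751]
200 [27 28 30] [0.5211 0.0471 0.0704]
202 [32 31 29] [0.5217 0.0487 0.0649]
204 [36 36 36] [0.5215 0.0478 0.0606]
206 [32 30 29] [0.522  0.0491 0.0552]
208 [40 37 40] [0.5219 0.0484 0.0507]
210 [80 79 79] [0.5215 0.0462 0.047 ]
212 [104 104 107] [0.5219 0.0473 0.0416]
214 [221 223 229] [0.5196 0.0379 0.0413]
216 [113 114 118] [0.5174 0.029  0.0408]
218 [103 103 107] [0.5146 0.0175 0.0416]
220 [123 123 126] [0.5123 0.0082 0.0415]
222 [73 73 73] [0.5105 0.001  0.0404]
224 [70 70 70] [ 0.5081 -0.0088  0.0407]
start_button 0.6 [ -1.6 108.2] [0.5367 0.1427 0.0611] 0.06336905747038557
lever_black 0.73 [-257.8  135.8] [0.2939 0.2244 0.0158] 0.021883231873383424
sherd 0.56 [102.6   7.3] [0.6178 0.0225 0.0182] 0.021710192716189347
```

View pics/side11.png

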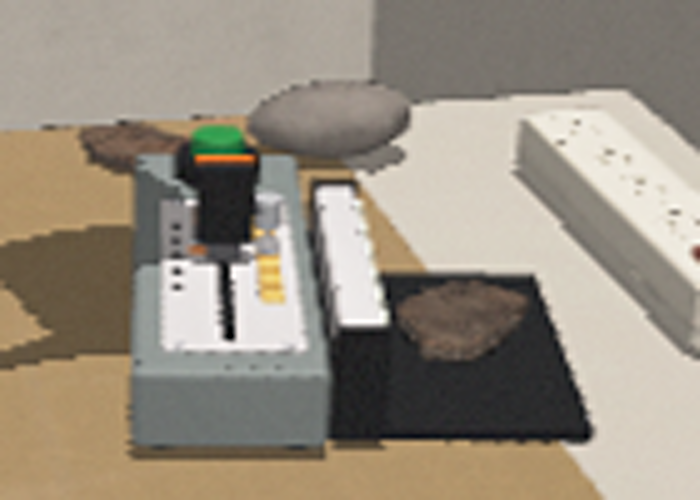

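The button is back up at z 0.063. The lever is still in the third notch at (225,200), and the sherd has not moved. Handing in.

```bash
python3 -c "
from workcell import bot
print(bot.finish_job())"
```

```text
the job is handed in; nothing more can be done
None
```

I pushed the lever with shut fingers on its black face, through three clicks, and stopped at the third. I then pressed the green button to its stop (about 12 N), released it, backed the arm clear and handed in at about 16 s.

**Lever:** the camera puts its travel at about 75 mm, against 74 mm for the third notch. It had not moved when I checked again after the button press.

**Button and sherd:** the button top is back at its starting height (0.063 m). The sherd's measured position changed by less than 1 mm.

**Disagreements:**
- **Fingertip height:** the visible fingertips sat about 30 mm higher than the reported TCP. My first approach passed just over the lever without touching it. I lowered the tool using the camera image and worked from what I saw.
- **Last lever detection:** in the final picture the network's `lever_black` result was a false hit, far from the unit. I read the lever from the depth image instead.
- **Light:** I saw no visible change in the light bar, so I can't confirm it came on.
- **Loose things:** I did not measure the vial, varnish, loupe or eraser again at the end. The arm felt no contact apart from the lever and the button.

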